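Zero the toe press and feed it a shoe

TASK

Get the toe press ready for the next pressing: first turn the peak pointer on top of the press back to its zero stop, then slide the tan shoe along the bench, toe first, through the guide channel and under the press head until its toe rests against the orange stop, with the shoe pointing straight along the channel. Keep the shoe flat on the bench, and leave the black shoe, the jar, the tin and the brush where they are.

Things in the scene. Friction and masses are not known exactly. Their poses are not given: they have to be found in the camera images.
- press: Blue bench-top toe press, fixed. Origin on the bench (z = 0) at the middle of the guide channel's mouth; a shoe is fed along the press's own -y axis (its +y points out of the mouth, to where the shoe waits). Column 160 mm wide, y = -186 to -286 mm, 160 mm high, with an upright cylinder (52 mm wide, top 222 mm above the bench) on it at y = -250 mm
- press_mouth (a point): middle of the channel's mouth (press frame y = 0), 30 mm above the bench. The channel: two aluminium rails standing on the bench, 16 mm thick, 32 mm high, inner faces at x = -54 and +54 mm, from y = 0 to -172 mm; in front of them flared lead-ins of the same height widen to about 157 mm between their tips at y = +46 mm. The bench is the floor
- press_head (a point): middle of the underside of the press head, which overhangs the channel 76 mm above the bench, from y = -54 to -186 mm (press frame; this point at y = -112 mm); the head is 130 mm wide, its flat top 160 mm above the bench
- press_stop (a point): middle of the front face of the orange toe stop at the end of the channel, 30 mm above the bench, at y = -172 mm in the press's frame; its axes are those of the press
- pointer (a joint): angle of the peak pointer on the white dial on top of the press head (rad): 0 at its zero stop (red mark, pointer towards the press's -x), growing as it is turned clockwise seen from above, up to 2.8; so it is zeroed by turning counter-clockwise. It stays where it is left
- pointer_grip (a point): on the vertical axis of the pointer's black knob (press frame x = 0, y = -115 mm), at the height to grip, 196.5 mm above the bench. The knob is a bar 42 mm long, 14 mm wide and 32 mm high, its top 204.5 mm above the bench; the point's x axis runs along the bar, the red pointer lies towards the point's -x
- shoe: Tan lace-up shoe, rigid on its ochre last, loose, about 0.7 kg, on its black sole. 280 mm long; origin mid-length on the sole's underside; its -y axis points to the toe, z up. 70 mm wide at the heel (the middle 40 mm of the heel's back is flat and upright), 66 mm at the waist, at most 96 mm (65 mm toewards of the origin). 70 mm high at the heel, 74 at the laces, under 55 over the front 80 mm
- shoe_toe (a point): tip of the tan shoe's toe, 30 mm above the sole's underside, shoe frame y = -140 mm
- shoe_heel (a point): back of the tan shoe's heel, 30 mm above the sole's underside, shoe frame y = +140 mm
- black_shoe: Black shoe of the same shape and size, loose, a bystander; origin under the middle of the sole
- jar: Amber glass jar of cream with a black cap, 60 mm in diameter, 58 mm high, loose, a bystander; origin at the centre of its underside
- tin: Red polish tin, 75 mm in diameter, 27 mm high, loose, a bystander; origin at the centre of its underside
- brush: Wooden shoe brush lying bristles down, 50 x 150 x 40 mm (long along its y), loose, a bystander; origin at the centre of its underside

How it is judged:
On the way, in this order (a step that is already met when the one before it is completed fails the run):
1. the peak pointer is back at its zero stop (value of joint pointer below 0.08 rad), for 0.2 s.
2. the tan shoe's toe is against the stop (y of shoe_toe in the frame of press_stop below 0.008 m and x of shoe_toe in the frame of press_stop between -0.02 and 0.02 m), for 0.2 s.
At the end, for the whole second after the job is handed in: The peak pointer is at its zero stop (within 0.08 rad); the tan shoe is at rest, flat on the bench, its toe within 8 mm of the orange stop and within 20 mm of the channel's middle, heel outwards, pointing along the channel within 0.1 rad (all of step 2 and value of joint pointer below 0.08 rad and y of shoe_heel in the frame of press_stop above 0.2 m and angle between the y axis of shoe and the y axis of press, either way round below 0.1 rad and angle between shoe's own z axis and vertical below 0.06 rad and linear speed of shoe below 0.01 m/s); the robot touches nothing.
It fails at once if the tan shoe is lifted (its origin over 20 mm above the bench) or tipped by more than 0.25 rad (height (world z) of shoe above 0.02 m or angle between shoe's own z axis and vertical above 0.25 rad).
It fails at once if the black shoe, jar, tin or brush is moved by more than 20 mm (distance of any of black_shoe, jar, tin, brush from where it was at the start of the episode above 0.02 m).
It also fails if it takes over 72 s, if anything falls off the work surface, if the arm or the gripper's body presses on something with over 40 N, if the wrist force passes 120 N, or if a joint passes its speed limit or range.

ROBOT

A 6-joint arm with a two-finger parallel gripper is mounted at the origin on the work surface. World frame = base frame: x ahead of the robot, y to its left, z up, the work surface at z = 0. Lengths are in m, angles in rad, forces in N, time in s.
With the tool pointing down it reaches from about 0.375 to 0.9 m from the base axis. Payload 3.1 kg.
Tool frame: the origin (TCP) lies midway between the tips of the shut fingers; the grasp point (between the pads) lies 19 mm behind it; z points along the fingers, y is the line along which they close (so a half turn about z gives the same grasp; the last joint's range is limited). The gripper opens to 87 mm and grips with 3 to 60 N. Pads are 19 mm wide; open, the fingers measure 117 mm over their backs; the gripper's body (75 mm by 190 mm) begins 51 mm behind the grasp point.
Start: joints at [-1.46, 0.527, 1.433, -0, 1.181, -0.178], TCP at [0.179, -0.599, 0.195] pointing down, gripper open.
Joint ranges: [-3.08, 3.08], [-0.75, 2.2], [0.22, 2.44], [-1.43, 4.57], [0, 2.65], [-2.85, 2.85]. Speed limits (rad/s): [2.79, 2.79, 3.14, 3.14, 3.14, 3.14].

INTERFACE

Orientations are given as a unit quaternion [x, y, z, w].
In Python, from rig import get_obs, cams, job gives the robot as it stands.
- The arm moves only by the tool servo_tool, never from a script. Its argument "moves" is text: rows parted by semicolons, each of 5 numbers parted by spaces: the shift along the tool's x, y, z in m, then the turn about the tool's z in degrees, then the finger opening in m, from 0 to 0.087. In form: dx dy dz spin claw; .... A call has 1 to 10 rows; each row is the pose to reach, as a shift and turn from the pose commanded when the call began, along the tool's axes at that moment; what a row does not reach only later rows make up. A row lasts 1/12 s, in which the tool goes at most 41.7 mm and 7.16 degrees, less where a joint would pass 70% of its speed; a pose out of reach is approached as far as the arm can. A call with a gripper value outside its range is refused whole. The fingers move at their own pace and stop on an object; "grip_force" is the grip in N (left out, the last holds). Time passes only in rows, so rows that repeat a pose let the fingers close. It gives the time, the measured TCP pose, the force, the opening and the grip force at its end, in the units of the state.
- get_obs(): the state, without advancing time (a new reading comes with each control period).
- cams.camera(name): name is "scene" or "top" or "wrist"; returns the picture (480x640x3 uint8, blue, green, red); there is no depth.
- cams.camera_model(name): a dict with "fx", "fy", "cx", "cy" (pixels), "R" (3x3) and "t" (3): a world point X has camera coordinates R X + t. Camera axes: x right, y down, z forward; pixel columns grow to the right and rows downward; lengths in m; the calibration is good to about 2 mm. A picture is of the moment at which its call begins: read the wrist's pose just before it. camera_model takes no time and is no camera call; for the wrist camera it gives the pose at the moment of the call.
- job.hand_in(): hands the job in; it is judged then, once.
The state is a dict: "time": time; "q": joint angles; "joint_velocities": joint speeds; "joint_torque": joint torques, N m; "position": TCP position; "tool_rot": TCP orientation; "ft_force": force on the tool from outside, world axes, zero at the start; "moment": the same for the moment, N m; "grip_width": finger opening in m; "grip_force": force on a finger pad.
Only numpy, scipy, OpenCV 4.12 (cv2) and the standard library are available. Lean on these libraries where they do the work, as an engineer would, in place of code of your own. Each camera call takes 0.05 s, during which the arm holds its last target. There are 200 camera calls.

## Working session

There is one attempt and no reset: what is moved stays moved. The work goes in short steps, Python scripts to look and compute and a tool call to move; the robot and the scene stay as the last step left them, time stands still between calls to the robot, and variables do not carry over. Pictures are saved under pics/ and viewed, at most 10 in all, crops included, and the job is handed in when it is done.

Besides the shell and the picture viewer there is one more tool, called after "Emit:" by a JSON object that holds its "method" and its "body", one argument or row to a line. servo_tool: Moves the arm, as the interface text tells. Its arguments: {"type":"object","properties":{"moves":{"type":"string"},"grip_force":{"type":"number"}},"required":["moves"]}

```bash
mkdir -p pics; ls
python3 - <<'E'
from rig import get_obs,cams
import cv2,numpy as np
for n in("scene","top"):
    im=cams.camera(n);cv2.imwrite(f"pics/{n}0.png",im)
    m=cams.camera_model(n);print(n,m["fx"],m["cx"],m["cy"],np.round(-np.array(m["R"]).T@np.array(m["t"]),3),np.round(m["R"],2).tolist())
o=get_obs();print(o["time"],o["position"],o["tool_rot"],o["grip_width"])
E
```

```text
pics
scene 448.3632167459694 319.9550883153655 240.89547812359646 [ 0.818 -0.478  0.957] [[0.87, 0.49, -0.01], [0.42, -0.75, -0.51], [-0.26, 0.43, -0.86]]
top 559.829529224274 317.409088005833 236.2888351406538 [ 0.408 -0.052  1.435] [[0.0, -1.0, -0.0], [-0.99, -0.0, -0.11], [0.11, 0.0, -0.99]]
0.1 [ 0.17852001 -0.59821684  0.19455598] [ 9.89521705e-01  1.44380812e-01  2.04568838e-05 -9.88280416e-04] 0.08710746948314317
```

View pics/scene0.png

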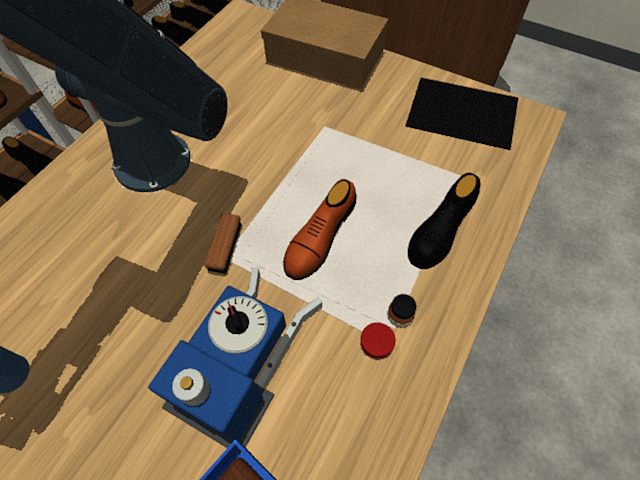

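View pics/top0.png

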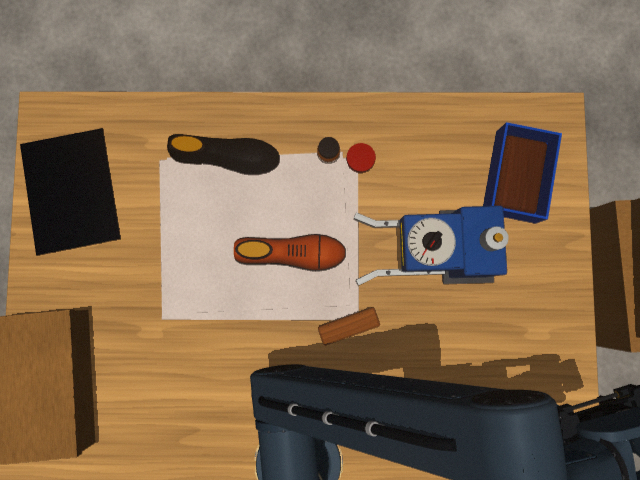

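```bash
cat > h.py <<'E'
import cv2,numpy as np
from rig import get_obs,cams,job
def ray(m,u,v,z):
    R=np.array(m["R"]);t=np.array(m["t"]);c=-R.T@t
    d=R.T@np.array([(u-m["cx"])/m["fx"],(v-m["cy"])/m["fy"],1]);return c+d*(z-c[2])/d[2]
def proj(m,X):
    p=np.array(m["R"])@np.array(X)+np.array(m["t"]);return m["fx"]*p[0]/p[2]+m["cx"],m["fy"]*p[1]/p[2]+m["cy"]
def comps(mask,amin=60):
    n,l,s,c=cv2.connectedComponentsWithStats(mask.astype(np.uint8))
    return [(l==i,s[i],c[i]) for i in range(1,n) if s[i][4]>amin]
E
python3 - <<'E'
from h import *
A=[]
for n in("top","scene"):
    im=cv2.imread(f"pics/{n}0.png");m=cams.camera_model(n)
    h=cv2.cvtColor(im,cv2.COLOR_BGR2HSV);H,S,V=h[...,0],h[...,1],h[...,2]
    print(n,"white")
    dial=(S<50)&(V>150)
    for M,s,c in comps(dial):
        if s[4]>4000: continue
        cn=max(cv2.findContours(M.astype(np.uint8),0,1)[0],key=cv2.contourArea)
        (u,v),wh,a=cv2.fitEllipse(cn);hl=cv2.convexHull(cn);(u2,v2),*_=cv2.fitEllipse(hl) if len(hl)>5 else ((u,v),)
        print(s,np.round([u2,v2],1),[np.round(ray(m,u2,v2,z)[:2],4).tolist() for z in(.168,.222,.032)])
    print("tan")
    tan=(H<14)&(S>120)&(V>50)
    for M,s,c in comps(tan,100):
        print(s,np.round(c,1))
    x=(350,170,170,120) if n=="top" else (190,280,100,80)
    A.append(cv2.resize(im[x[1]:x[1]+x[3],x[0]:x[0]+x[2]],(520,400),interpolation=2)[:, :390])
    if n=="top":
        A[-1]=cv2.resize(im[200:280,390:470],(390,400),interpolation=2)
cv2.imwrite("pics/dial.png",np.hstack(A))
E
```

```text
top white
[137   6  16  12  62] [144.4  10.8] [[1.0812, 0.3662], [1.0526, 0.3484], [1.1534, 0.4111]]
[506   6  20  23 180] [515.3  16.5] [[1.0681, -0.5152], [1.04, -0.4955], [1.1389, -0.5649]]
[132  12  39  30 264] [151.2  26.3] [[1.0427, 0.3487], [1.0157, 0.3316], [1.1108, 0.3916]]
[517  21  27  22 160] [530.2  31. ] [[1.032, -0.5492], [1.0054, -0.528], [1.0989, -0.6026]]
[ 408  218   47   47 1230] [431. 241.] [[0.5323, -0.3054], [0.527, -0.2946], [0.5456, -0.3326]]
[486 227  22  22 303] [496.6 237.6] [[0.5405, -0.4547], [0.5349, -0.4376], [0.5547, -0.498]]
[389 270  38   5 121] [401.3 272.3] [[0.4612, -0.237], [0.4589, -0.2291], [0.4669, -0.2569]]
tan
[ 495  136   52   77 2951] [520.8 173.8]
[346 143  30  30 696] [360.7 157.3]
[ 234  235  111   35 2403] [299.4 251.8]
[ 318  307   62   39 1201] [348.3 325.9]
scene white
[ 34  65  21  26 224] [43.9 77.1] [[-0.2964, -0.0015], [-0.2202, -0.0341], [-0.4883, 0.0805]]
[510  64  17  11  85] [518.3  68.9] [[0.7756, 0.6266], [0.7785, 0.5511], [0.7683, 0.8169]]
[508  83  13  12  70] [514.9  87.7] [[0.7897, 0.5529], [0.7916, 0.4824], [0.7849, 
[... 211 characters left out ...]
77] [591.7 287.5] [[1.0851, 0.0844], [1.0668, 0.046], [1.1311, 0.1813]]
[ 550  282   90  112 3457] [605.2 345.7] [[1.1319, -0.0193], [1.1104, -0.0506], [1.186, 0.0597]]
[ 208  297   59   55 1878] [237.2 324.3] [[0.5364, -0.3094], [0.5557, -0.3209], [0.488, -0.2804]]
[172 369  31  31 596] [187.2 383.8] [[0.523, -0.4402], [0.5432, -0.4428], [0.4723, -0.4338]]
tan
[344   0  42  16 247] [366.7   5.7]
[ 383    0  122   82 3894] [446.7  34.3]
[  0  78  32  25 211] [13.  90.2]
[ 53 101  29  25 210] [ 68.1 113.8]
[ 284  181   72   96 2468] [314.8 237.7]
[ 204  213   36   57 1009] [221.9 241.3]
[389 305  26  19 125] [399.3 317.5]
[361 323  35  36 947] [377.6 339.8]
[219 459  42  21 499] [238.7 471.9]
```

View pics/dial.png

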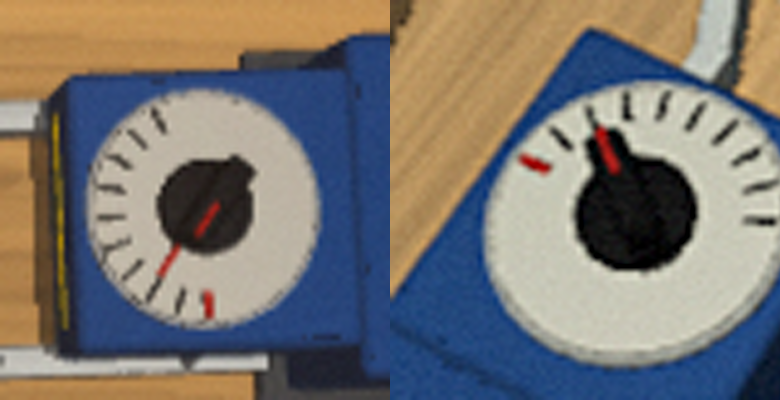

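The dial centre is at top (431,241) and scene (237,324), and the cylinder at top (497,238). The pointer sits about 35° clockwise of the red mark. The shoe is at top (234–345, 235–270), toe towards the press. I'll move above the knob.

Emit:
{"method": "servo_tool", "body": {
  "moves": "0 0 -0.04 0 0.06; 0 0 -0.08 7 0.06; 0.4245 -0.176 -0.1 50 0.06; 0.4245 -0.176 -0.1 50 0.06; 0.4245 -0.176 -0.1 50 0.06; 0.4245 -0.176 -0.1 50 0.06; 0.4245 -0.176 -0.1 50 0.06; 0.4245 -0.176 -0.1 50 0.06; 0.4245 -0.176 -0.1 50 0.06; 0.4245 -0.176 -0.1 50 0.06"
}}

```text
time: 0.93
position: [0.4304, -0.3934, 0.2892]
tool_rot: [0.958, -0.288, -0.0, -0.0]
ft_force: [0.2, -1.8, -0.2]
grip_width: 0.0597
grip_force: 0.0
```

Emit:
{"method": "servo_tool", "body": {
  "moves": "0.0 0.0 0 0 0.06; 0 0 0 0 0.06"
}}

```text
time: 1.1
position: [0.4308, -0.3932, 0.2893]
tool_rot: [0.959, -0.285, -0.0, -0.0]
ft_force: [-1.2, -0.1, -0.5]
grip_width: 0.06
grip_force: 0.0
```

Run:
```python
from h import *
o=get_obs();m=cams.camera_model("wrist");im=cams.camera("wrist");cv2.imwrite("pics/w1.png",im)
np.save("w1.npy",m,allow_pickle=True)
print(o["time"],o["position"],o["tool_rot"],o["grip_width"]);print(np.round(-np.array(m["R"]).T@m["t"],3),np.round(m["R"],2).tolist(),m["fx"])
```

```text
1.1 [ 0.4308366  -0.39315351  0.28925143] [ 9.58517993e-01 -2.85031794e-01 -3.63011033e-04 -5.23147359e-05] 0.06001333844668904
[ 0.495 -0.434  0.477] [[-0.55, -0.84, 0.0], [-0.8, 0.52, 0.28], [-0.23, 0.15, -0.96]] 362.8439725913818
```

View pics/w1.png

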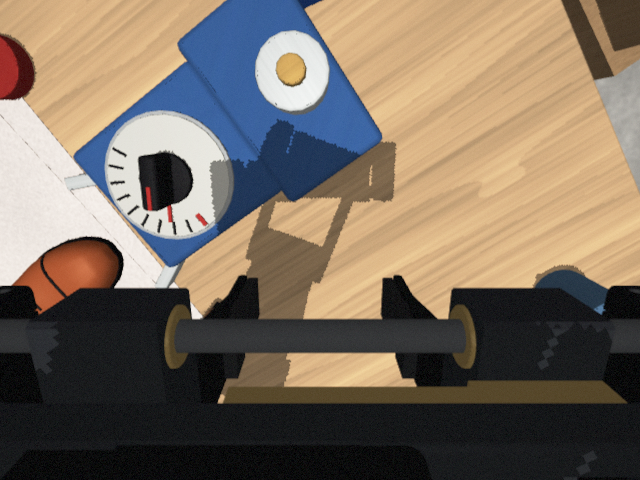

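The wrist view shows the dial at about (168,174), the pointer tip near (170,215), the zero mark near (202,219) and the cylinder cap at (291,70). Next I refine the press pose and pointer angle.

Run:
```python
from h import *
m=np.load("w1.npy",allow_pickle=True).item();im=cv2.imread("pics/w1.png")
h=cv2.cvtColor(im,cv2.COLOR_BGR2HSV);H,S,V=h[...,0],h[...,1],h[...,2]
ok=np.zeros(H.shape,bool);ok[100:250,90:240]=1
w=(S<60)&(V>70)&ok
M=max(comps(w),key=lambda c:c[1][4])[0]
cn=max(cv2.findContours(M.astype(np.uint8),0,1)[0],key=cv2.contourArea)
e=cv2.fitEllipse(cv2.convexHull(cn));print("dial",e)
D=ray(m,*e[0],.168);print(D)
w2=(S<60)&(V>120);w2[:, :240]=0;w2[:,350:]=0;w2[120:]=0
c=max(comps(w2),key=lambda c:c[1][4]);cn=max(cv2.findContours(c[0].astype(np.uint8),0,1)[0],key=cv2.contourArea)
e2=cv2.fitEllipse(cv2.convexHull(cn));gold=(H>10)&(H<30)&(S>120)&(V>120);gold[:,:265]=0;gold[:,320:]=0;gold[95:]=0;gold[:45]=0
print("cyl",e2,ray(m,*e2[0],.222),"gold",max(comps(gold,20),key=lambda c:c[1][4])[2])
red=((H<8)|(H>172))&(S>140)&(V>80)&ok
for R,s,c in comps(red,8):
    p=ray(m,*c,.172);d=p-D;ys,xs=np.nonzero(R);l=cv2.fitLine(np.c_[xs,ys].astype(np.float32),2,0,.01,.01).ravel()
    a,b=ray(m,l[2]-5*l[0],l[3]-5*l[1],.17),ray(m,l[2]+5*l[0],l[3]+5*l[1],.17)
    print(s,np.round(c,1),"rad ang",np.degrees(np.arctan2(d[1],d[0])),"line",np.degrees(np.arctan2(*(b-a)[1::-1])))
blk=(V<60)&(S<120)&ok
K=max(comps(blk),key=lambda c:c[1][4]);print("blk",K[1],ray(m,*K[2],.2))
# blue head/column edges
bl=(H>100)&(H<125)&(S>120)&(V>60);B=max(comps(bl),key=lambda c:c[1][4])[0]
ls=cv2.HoughLinesP((cv2.Canny(B.astype(np.uint8)*255,50,150)),1,np.pi/360,30,minLineLength=45,maxLineGap=5)
for x1,y1,x2,y2 in ls[:,0]:
    a,b=ray(m,x1,y1,.16),ray(m,x2,y2,.16);print((x1,y1,x2,y2),a[:2].round(3),b[:2].round(3),np.degrees(np.arctan2(*(b-a)[1::-1])).round(1))
```

```text
dial ((168.44154357910156, 174.42120361328125), (122.60759735107422, 135.75045776367188), 132.33395385742188)
[ 0.53677656 -0.30896443  0.168     ]
cyl ((291.6953430175781, 70.45670318603516), (74.44292449951172, 81.1578140258789), 173.12814331054688) [ 0.53762586 -0.44037425  0.222     ] gold [290.50638298  68.64113475]
[145 187   7  23 115] [148.4 197.9] rad ang 104.48083690848608 line 144.7393477485006
[167 205   5  17  53] [169.5 213. ] rad ang 144.69997414398208 line 145.6868453604857
[196 214  11  11  49] [201.2 219.1] rad ang -179.06240332452464 line -174.8490207259077
blk [ 139  152   54   58 2127] [ 0.53163737 -0.31719634  0.2       ]
(np.int32(187), np.int32(256), np.int32(280), np.int32(190)) [ 0.471 -0.272] [ 0.474 -0.379] -88.2
(np.int32(303), np.int32(9), np.int32(380), np.int32(133)) [ 0.579 -0.474] [ 0.468 -0.477] -178.4
(np.int32(297), np.int32(199), np.int32(372), np.int32(146)) [ 0.459 -0.387] [ 0.462 -0.466] -87.9
(np.int32(74), np.int32(155), np.int32(187), np.int32(60)) [ 0.595 -0.249] [ 0.6   -0.376] -87.7
(np.int32(76), np.int32(152), np.int32(145), np.int32(94)) [ 0.595 -0.252] [ 0.599 -0.332] -87.7
(np.int32(178), np.int32(42), np.int32(226), np.int32(0)) [ 0.614 -0.378] [ 0.616 -0.428] -87.1
(np.int32(322), np.int32(182), np.int32(381), np.int32(139)) [ 0.46  -0.414] [ 0.463 -0.475] -87.1
(np.int32(175), np.int32(265), np.int32(263), np.int32(203)) [ 0.47  -0.257] [ 0.473 -0.36 ] -88.4
```

Press yaw is about +2°, the knob is at (0.536,-0.309) and the pointer at about 0.64 rad. Next I go over the knob and descend.

Emit:
{"method": "servo_tool", "body": {
  "moves": "0.042 -0.128 0 2 0.06; 0.042 -0.128 0 2 0.06; 0.042 -0.128 0 2 0.06; 0.042 -0.128 0 2 0.06; 0.042 -0.128 0.03 2 0.06; 0.042 -0.128 0.06 2 0.05; 0.042 -0.128 0.09 2 0.05; 0.042 -0.128 0.111 2 0.05; 0.042 -0.128 0.111 2 0.05"
}}

```text
time: 1.9
position: [0.5304, -0.3106, 0.173]
tool_rot: [0.952, -0.305, -0.006, -0.002]
ft_force: [-1.0, -0.3, -1.3]
grip_width: 0.0508
grip_force: 0.0
```

Emit:
{"method": "servo_tool", "body": {
  "moves": "0 0 0 0 0.03; 0 0 0 0 0.01; 0 0 0 0 0.005; 0 0 0 0 0.005; 0 0 0 0 0.005; 0 0 0 0 0.005",
  "grip_force": 10
}}

```text
time: 2.4
position: [0.5354, -0.3117, 0.1796]
tool_rot: [0.953, -0.304, 0.001, 0.0]
ft_force: [-0.7, 0.6, -0.6]
grip_width: 0.0179
grip_force: 0.0
```

Emit:
{"method": "servo_tool", "body": {
  "moves": "0 0 0 0 0.005; 0 0 0 0 0.005; 0 0 0 0 0.005; 0 0 0 0 0.005"
}}

```text
time: 2.73
position: [0.535, -0.3113, 0.1785]
tool_rot: [0.953, -0.304, -0.0, -0.0]
ft_force: [-0.3, 1.4, 0.7]
grip_width: 0.0052
grip_force: 0.0
```

Emit:
{"method": "servo_tool", "body": {
  "moves": "0 0 0 -4 0.005; 0 0 0 -8 0.005; 0 0 0 -12 0.005; 0 0 0 -16 0.005; 0 0 0 -20 0.005; 0 0 0 -24 0.005; 0 0 0 -28 0.005; 0 0 0 -31 0.005; 0 0 0 -33 0.005; 0 0 0 -33 0.005"
}}

```text
time: 3.57
position: [0.535, -0.3113, 0.1784]
tool_rot: [1.0, -0.021, -0.0, -0.0]
ft_force: [0.1, -0.4, 0.2]
grip_width: 0.0052
grip_force: 0.0
```

Run:
```python
from h import *
o=get_obs();q=o["tool_rot"];print(o["position"],np.degrees(2*np.arctan2(q[1],q[0])),o["moment"],o["ft_force"],o["grip_width"],o["grip_force"])
```

```text
[ 0.5349904  -0.31128549  0.17839682] -2.356105523750693 [0.04111641 0.01288875 0.00116784] [ 0.06575151 -0.3670457   0.18181612] 0.005155697292203506 0.0
```

The fingers closed on nothing, so I take another look.

Emit:
{"method": "servo_tool", "body": {
  "moves": "0 0 0 0 0.03; 0 0 0 0 0.05; 0 0 0 0 0.05; 0 0 0 0 0.05"
}}

```text
time: 3.9
position: [0.535, -0.3114, 0.1785]
tool_rot: [1.0, -0.021, 0.0, 0.0]
ft_force: [0.2, 0.5, 0.2]
grip_width: 0.0241
grip_force: 0.0
```

Run:
```python
from h import *
a=cams.camera("wrist");b=cams.camera("scene")
a=cv2.resize(a[100:460,80:560],(480,360));b=cv2.resize(b[260:380,170:290],(360,360),interpolation=2)
cv2.imwrite("pics/c2.png",cv2.resize(np.hstack([a,b]),(800,343)))
```

```text
(no output)
```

View pics/c2.png

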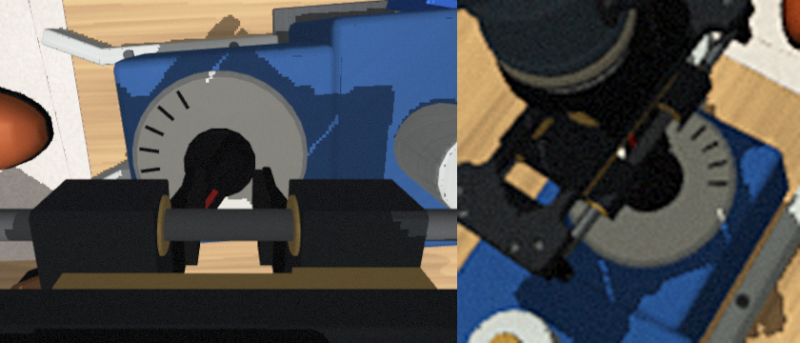

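Run:
```python
from h import *
o=get_obs();p=np.array(o["position"]);print(p,o["grip_width"])
for n in("wrist","scene","top"):
    m=cams.camera_model(n)
    for z in (0,.019): print(n,np.round(proj(m,p+[0,0,z]),1),end=" ")
    print("dial",np.round(proj(m,[.536,-.309,.168]),1),"knobtop",np.round(proj(m,[.536,-.309,.2045]),1))
```

```text
[ 0.53497076 -0.3113607   0.17851339] 0.0319013727954399
wrist [320.6 276.6] wrist [320.7 290.8] dial [316.4 268.3] knobtop [315.8 295.1]
scene [235.  322.8] scene [233.1 319.1] dial [237.2 324. ] knobtop [233.7 316.9]
top [434.5 239.4] top [436.3 238.5] dial [432.5 239.4] knobtop [435.9 237.7]
```

Emit:
{"method": "servo_tool", "body": {
  "moves": "0 0 -0.04 0 0.05; 0 0 -0.08 0 0.05; -0.04 0 -0.08 0 0.05; -0.08 0 -0.08 0 0.05; -0.08 0 -0.08 0 0.05; -0.08 0 -0.08 0 0.05; -0.08 0 -0.08 0 0.05"
}}

```text
time: 4.58
position: [0.4555, -0.3085, 0.259]
tool_rot: [1.0, -0.021, 0.001, 0.0]
ft_force: [1.0, 0.3, -0.5]
grip_width: 0.0499
grip_force: 0.0
```

Run:
```python
from h import *
o=get_obs();m=cams.camera_model("wrist");a=cams.camera("wrist");np.save("w3.npy",m,allow_pickle=True);cv2.imwrite("pics/w3.png",a)
print(o["time"],o["position"],o["tool_rot"])
for X in ([.536,-.309,.168],[.536,-.309,.2045]): print(proj(m,X), proj(np.load("w1.npy",allow_pickle=True).item(),X))
```

```text
4.5833 [ 0.45552676 -0.3085414   0.25897843] [ 9.99772743e-01 -2.12988223e-02  7.63982737e-04  4.88345725e-04]
(np.float64(316.2133382014947), np.float64(128.01920812197218)) (np.float64(169.06552609684525), np.float64(175.17501272209495))
(np.float64(315.78496808278675), np.float64(127.20376896831561)) (np.float64(149.6378788563058), np.float64(180.6627631527212))
```

View pics/w3.png

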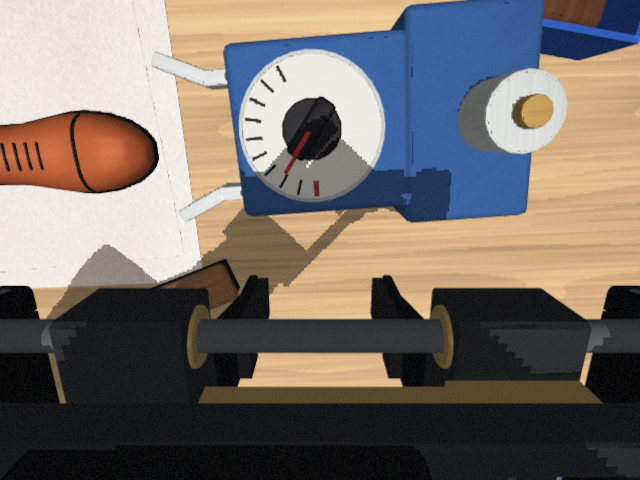

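The pointer is unchanged and the knob is where predicted. I'll regrip and take a picture while closed.

Emit:
{"method": "servo_tool", "body": {
  "moves": "0.04 -0.005 0 7 0.05; 0.08 -0.005 0 14 0.05; 0.081 -0.005 0 21 0.05; 0.081 -0.005 0 28 0.05; 0.081 -0.005 0.02 31 0.05; 0.081 -0.005 0.04 31 0.05; 0.081 -0.005 0.06 31 0.05; 0.081 -0.005 0.08 31 0.05; 0.081 -0.005 0.083 31 0.05; 0.081 -0.005 0.083 31 0.05"
}}

```text
time: 5.47
position: [0.5364, -0.3058, 0.1736]
tool_rot: [0.958, -0.287, -0.002, -0.001]
ft_force: [-0.2, 0.1, 0.5]
grip_width: 0.0503
grip_force: 0.0
```

Emit:
{"method": "servo_tool", "body": {
  "moves": "0 0 0 0 0.012; 0 0 0 0 0.012; 0 0 0 0 0.012; 0 0 0 0 0.012; 0 0 0 0 0.012; 0 0 0 0 0.012; 0 0 0 0 0.012; 0 0 0 0 0.012; 0 0 0 0 0.012; 0 0 0 0 0.012",
  "grip_force": 15
}}

```text
time: 6.3
position: [0.5361, -0.3068, 0.1759]
tool_rot: [0.958, -0.287, 0.0, 0.0]
ft_force: [-0.8, -0.6, 2.0]
grip_width: 0.013
grip_force: 15.0
```

Run:
```python
from h import *
o=get_obs();q=o["tool_rot"];print(o["position"],np.degrees(2*np.arctan2(q[1],q[0])),o["ft_force"],o["grip_width"],o["grip_force"])
a=cams.camera("wrist");b=cams.camera("scene")
a=a[120:360,160:480];b=cv2.resize(b[280:360,190:270],(480,480),interpolation=2)
a=cv2.resize(a,(640,480))[:,100:420]
cv2.imwrite("pics/c4.png",np.hstack([a,b]))
```

```text
[ 0.53610547 -0.30677511  0.17585885] -33.398771533207515 [-0.82320206 -0.64414321  2.02761488] 0.013014457015293981 14.957247823476791
```

View pics/c4.png

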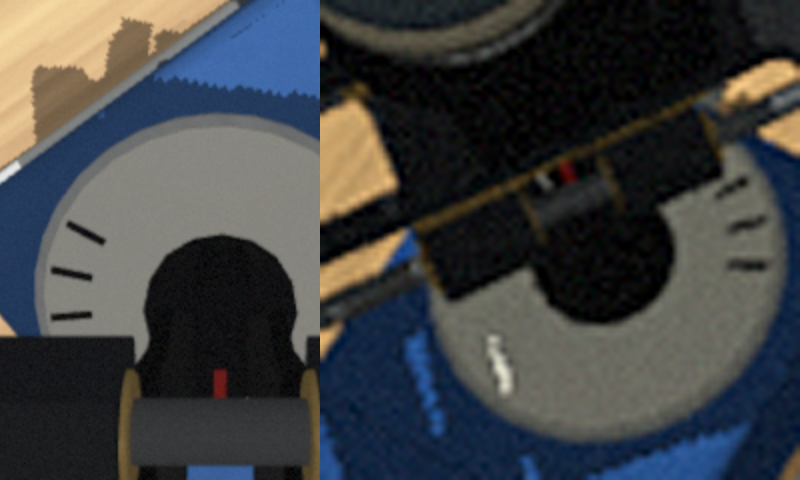

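Now gripped: 13 mm opening, 15 N, red pointer in line between the fingers. Turning counter-clockwise.

Emit:
{"method": "servo_tool", "body": {
  "moves": "0 0 0 -4 0.012; 0 0 0 -8 0.012; 0 0 0 -12 0.012; 0 0 0 -16 0.012; 0 0 0 -20 0.012; 0 0 0 -24 0.012; 0 0 0 -28 0.012; 0 0 0 -31 0.012; 0 0 0 -34 0.012; 0 0 0 -36 0.012"
}}

```text
time: 7.23
position: [0.5364, -0.3059, 0.1758]
tool_rot: [1.0, 0.024, 0.0, -0.0]
ft_force: [-2.0, 0.1, 2.2]
grip_width: 0.0134
grip_force: 15.0
```

Run:
```python
from h import *
o=get_obs();q=o["tool_rot"];print(o["position"],np.degrees(2*np.arctan2(q[1],q[0])),o["ft_force"],o["moment"],o["grip_width"],o["grip_force"])
```

```text
[ 0.53640301 -0.30586372  0.17584763] 2.726208142731141 [-2.00251746  0.1361578   2.22010403] [ 0.15731955  0.10303947 -0.02634298] 0.013439541346893574 14.966657906770706
```

Emit:
{"method": "servo_tool", "body": {
  "moves": "0 0 0 -2 0.012; 0 0 0 -3 0.012; 0 0 0 -3 0.012"
}}

```text
time: 7.48
position: [0.5364, -0.3059, 0.1758]
tool_rot: [0.999, 0.049, 0.0, -0.0]
ft_force: [-0.6, 2.1, 3.8]
grip_width: 0.013
grip_force: 15.3
```

Run:
```python
from h import *
o=get_obs();q=o["tool_rot"];print(o["position"],np.degrees(2*np.arctan2(q[1],q[0])),o["ft_force"],o["moment"],o["grip_width"],o["grip_force"])
```

```text
[ 0.53640545 -0.30586137  0.1757923 ] 5.571057121506542 [-0.60697037  2.13447837  3.82211104] [ 0.30157344  0.1191091  -0.24007749] 0.013004192307284081 15.334989085095003
```

Moment is up to 0.24 N m, so the pointer is on its stop. Release, rise, back off to check it, and measure the shoe.

Emit:
{"method": "servo_tool", "body": {
  "moves": "0 0 0 2 0.03; 0 0 0 2 0.05; 0 0 0 2 0.05; 0 0 0 2 0.05; 0 0 0 2 0.05; 0 0 -0.04 2 0.05; 0 0 -0.08 2 0.05; -0.04 0 -0.12 2 0.05; -0.1 0 -0.12 2 0.05; -0.1 0 -0.12 2 0.05"
}}

```text
time: 8.32
position: [0.4356, -0.3169, 0.2979]
tool_rot: [0.999, 0.032, 0.001, 0.002]
ft_force: [-1.1, -0.5, -0.1]
grip_width: 0.0501
grip_force: 0.0
```

Emit:
{"method": "servo_tool", "body": {
  "moves": "0 0 0 0 0.05; 0 0 0 0 0.03; 0 0 0 0 0.012"
}}

```text
time: 8.57
position: [0.4371, -0.3164, 0.2956]
tool_rot: [1.0, 0.031, 0.0, 0.0]
ft_force: [1.1, -0.3, 0.5]
grip_width: 0.0428
grip_force: 0.0
```

Run:
```python
from h import *
o=get_obs();q=o["tool_rot"];print(o["time"],o["position"],np.degrees(2*np.arctan2(q[1],q[0])))
m=cams.camera_model("wrist");im=cams.camera("wrist");cv2.imwrite("pics/w5.png",im)
u,v=map(int,proj(m,[.5365,-.306,.17]));print(u,v)
h=cv2.cvtColor(im,cv2.COLOR_BGR2HSV);H,S,V=h[...,0],h[...,1],h[...,2]
red=((H<8)|(H>172))&(S>130)&(V>60)
D=ray(m,u,v,.17)
for R,s,c in comps(red,8):
    if abs(c[0]-u)<100 and abs(c[1]-v)<100: d=ray(m,*c,.17)-D;print(s,c.round(1),np.degrees(np.arctan2(d[1],d[0])).round(1))
# shoe outline in top + scene
for n in("top","scene"):
    m=cams.camera_model(n);im=cams.camera(n);cv2.imwrite(f"pics/{n}5.png",im)
    h=cv2.cvtColor(im,cv2.COLOR_BGR2HSV);H,S,V=h[...,0],h[...,1],h[...,2]
    t=((H<28)&(S>130))|(V<50)
    k=cv2.morphologyEx(t.astype(np.uint8),cv2.MORPH_OPEN,np.ones((3,3)))
    seed=(299,252) if n=="top" else (315,238)
    for M,s,c in comps(k,300):
        if M[seed[1]-3:seed[1]+3,seed[0]-3:seed[0]+3].any():
            (cx,cy),wh,a=cv2.minAreaRect(cv2.findContours(M.astype(np.uint8),0,1)[0][0])
            b=cv2.boxPoints(((cx,cy),wh,a));print(n,s,wh,a);print([ray(m,*p,.03)[:2].round(4).tolist() for p in b])
```

```text
8.5667 [ 0.43705856 -0.31638349  0.29556077] 3.580373981194869
314 103
[311 105   6  26 128] [313.1 117.6] 179.5
[311 133   5  34  95] [313.2 151.5] -177.6
top [ 234  235  111   35 2793] (34.0, 110.0) 90.0
[[0.5599, 0.164], [0.5605, -0.1138], [0.4747, -0.1136], [0.474, 0.1624]]
scene [ 284  179   72  101 3345] (38.59175109863281, 112.88853454589844) 37.79393768310547
[[0.4751, -0.1188], [0.491, 0.192], [0.5944, 0.1626], [0.5678, -0.1356]]
```

View pics/w5.png

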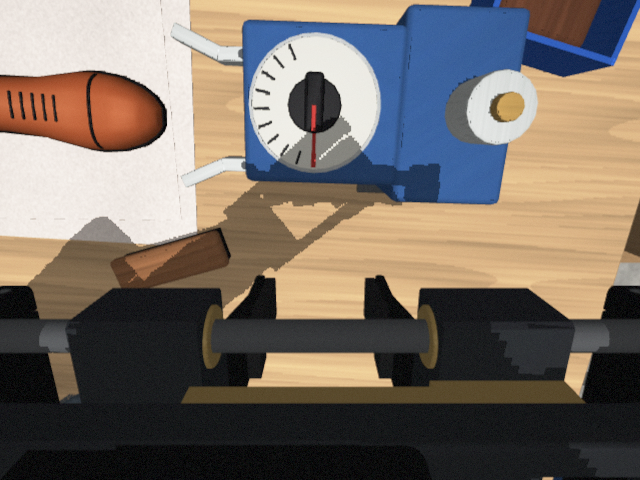

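The pointer is now at zero, a single red line over the mark at (313,151). Next I get the shoe's axis and heel from the images just saved.

```bash
cat > shoe.py <<'E'
from h import *
def axis(im=None):
    m=cams.camera_model("top")
    if im is None: im=cams.camera("top")
    h=cv2.cvtColor(im,cv2.COLOR_BGR2HSV);H,S,V=h[...,0],h[...,1],h[...,2]
    t=(((H<28)|(H>174))&(S>130))|(V<45)
    t=cv2.morphologyEx(t.astype(np.uint8),cv2.MORPH_OPEN,np.ones((3,3)))
    t[:205]=0;t[300:]=0;t[:,:200]=0;t[:,400:]=0
    M,s,c=max(comps(t,300),key=lambda c:c[1][4])
    u0,u1=s[0],s[0]+s[2]-1;out=[]
    for a in range(u0,u1+1,10):
        v=np.nonzero(M[:,a])[0]; out.append((a,v.min(),v.max(),*ray(m,a,(v.min()+v.max())/2,.03)[:2].round(4)))
    print("ends",ray(m,u0,out[0][1],.04)[:2].round(4),ray(m,u1+1,out[-1][1],.02)[:2].round(4),s)
    for r in out: print(*r)
E
python3 -c "
from shoe import *
axis(cv2.imread('pics/top5.png'))"
```

```text
ends [0.5386 0.1621] [ 0.5259 -0.1167] [ 234  235  111   35 2753]
234 243 256 0.5231 0.1633
244 238 262 0.5219 0.1381
254 241 262 0.5182 0.1129
264 239 262 0.5208 0.0877
274 239 262 0.5208 0.0625
284 239 263 0.5196 0.0373
294 238 265 0.5184 0.0121
304 236 267 0.5185 -0.0131
314 235 269 0.5173 -0.0382
324 236 268 0.5174 -0.0634
334 239 265 0.5174 -0.0886
344 249 256 0.5162 -0.1137
```

Emit:
{"method": "servo_tool", "body": {
  "moves": "0.115 -0.51 0 -88 0.01; 0.115 -0.51 0 -88 0.01; 0.115 -0.51 0 -88 0.01; 0.115 -0.51 0 -88 0.01; 0.115 -0.51 0 -88 0.01; 0.115 -0.51 0 -88 0.01; 0.115 -0.51 0 -88 0.01; 0.115 -0.51 0 -88 0.01; 0.115 -0.51 0 -88 0.01; 0.115 -0.51 0 -88 0.01"
}}

```text
time: 9.55
position: [0.503, 0.0981, 0.2951]
tool_rot: [0.79, 0.613, -0.0, -0.0]
ft_force: [1.1, -0.1, 0.6]
grip_width: 0.0102
grip_force: 0.0
```

```bash
cat > to.py <<'E'
from h import *
import sys
x,y,z,al=map(float,sys.argv[1:])
o=get_obs();q=o["tool_rot"];p=np.array(o["position"]);a=2*np.arctan2(q[1],q[0])
d=np.array([x,y])-p[:2];w=(np.degrees(a)-al+180)%360-180
print(o["time"],p.round(4),np.degrees(a).round(2),o["grip_width"],o["ft_force"],"-> dx dy dz spin",d@[np.cos(a),np.sin(a)],d@[np.sin(a),-np.cos(a)],p[2]-z,w)
E
python3 to.py .521 .2 .12 92
```

```text
9.55 [0.503  0.0981 0.2951] 75.66 0.010224923272976428 [ 1.08146835 -0.05286563  0.55971974] -> dx dy dz spin 0.10317851258034691 -0.007761359328744542 0.17509754313071646 -16.34237263997619
```

Emit:
{"method": "servo_tool", "body": {
  "moves": "0.04 -0.004 0 -7 0.01; 0.08 -0.008 0 -14 0.01; 0.103 -0.008 0 -16.3 0.01; 0.103 -0.008 0.04 -16.3 0.01; 0.103 -0.008 0.08 -16.3 0.01; 0.103 -0.008 0.12 -16.3 0.01; 0.103 -0.008 0.16 -16.3 0.01; 0.103 -0.008 0.175 -16.3 0.01; 0.103 -0.008 0.175 -16.3 0.01"
}}

```text
time: 10.3
position: [0.5175, 0.197, 0.1153]
tool_rot: [0.697, 0.717, -0.004, -0.003]
ft_force: [0.1, -0.1, 0.4]
grip_width: 0.0102
grip_force: 0.0
```

```bash
python3 to.py .521 .2 .02 92
python3 - <<'E'
from h import *
im=cams.camera("top");b=cams.camera("scene")
cv2.imwrite("pics/c6.png",np.hstack([cv2.resize(im[180:330,180:380],(400,300)),cv2.resize(b[130:280,240:440],(400,300))]))
E
```

```text
10.3 [0.5175 0.197  0.1153] 91.59 0.01020045673128956 [ 0.10370098 -0.08893132  0.44518171] -> dx dy dz spin 0.002869170945204338 0.003588630552077872 0.09534641179108162 -0.40671499209730655
```

View pics/c6.png

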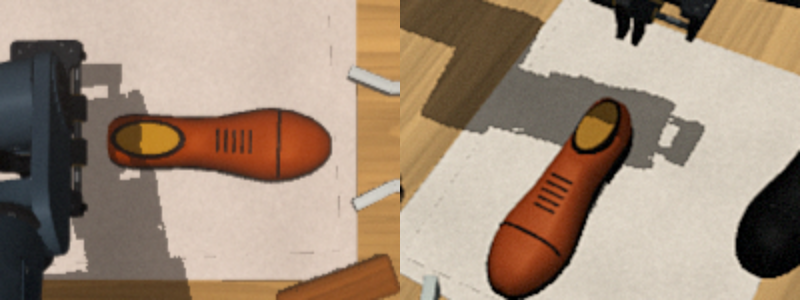

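The gripper is behind the heel and clear of it. Descend to 22 mm and push along the channel axis.

Emit:
{"method": "servo_tool", "body": {
  "moves": "0.005 0.002 0.04 -0.4 0.01; 0.005 0.002 0.08 -0.4 0.01; 0.005 0.002 0.095 -0.4 0.01; 0.005 0.002 0.095 -0.4 0.01; -0.015 0.002 0.095 -0.4 0.01; -0.025 0.002 0.095 -0.4 0.01; -0.035 0.002 0.095 -0.4 0.01; -0.045 0.002 0.095 -0.4 0.01; -0.055 0.002 0.095 -0.4 0.01; -0.065 0.002 0.095 -0.4 0.01"
}}

```text
time: 11.23
position: [0.5264, 0.1322, 0.0274]
tool_rot: [0.696, 0.718, 0.002, 0.001]
ft_force: [-0.7, 5.4, 3.9]
grip_width: 0.0099
grip_force: 2.8
```

```bash
python3 to.py .521 .2 .02 92; python3 -c "
from shoe import *
axis()"
```

```text
11.2333 [0.5264 0.1322 0.0274] 91.85 0.009942051057741706 [-0.70209243  5.42127367  3.90960131] -> dx dy dz spin 0.06798516106711312 -0.003179484642390211 0.007405933021375596 -0.15218093053169923
ends [0.4858 0.246 ] [ 0.5799 -0.2568] [ 200  223  200   77 6516]
200 264 297 0.445 0.2471
210 267 296 0.4426 0.222
220 262 299 0.4451 0.197
230 266 299 0.4402 0.1718
240 283 299 0.4191 0.1464
250 235 287 0.4942 0.1226
260 238 263 0.5207 0.0978
270 238 263 0.5208 0.0726
280 238 263 0.5209 0.0474
290 239 262 0.5209 0.0222
300 238 263 0.521 -0.003
310 237 264 0.5211 -0.0282
320 235 266 0.5211 -0.0533
330 234 268 0.5199 -0.0785
340 235 267 0.52 -0.1037
350 238 263 0.5213 -0.1289
360 223 276 0.5239 -0.154
370 227 271 0.5252 -0.1792
380 228 268 0.5278 -0.2044
390 228 268 0.5279 -0.2296
```

Emit:
{"method": "servo_tool", "body": {
  "moves": "-0.01 0 0.002 0 0.01; -0.02 0 0.002 0 0.01; -0.03 0 0.002 0 0.01; -0.04 0 0.002 0 0.01; -0.05 0 0.002 0 0.01; -0.06 0 0.002 0 0.01; -0.07 0 0.002 0 0.01; -0.08 0 0.002 0 0.01; -0.09 0 0.002 0 0.01; -0.1 0 0.002 0 0.01"
}}

```text
time: 12.12
position: [0.5285, 0.0323, 0.0246]
tool_rot: [0.695, 0.719, 0.001, 0.0]
ft_force: [-0.6, 5.1, 3.6]
grip_width: 0.0104
grip_force: 2.7
```

```bash
python3 to.py .521 .2 .02 92; python3 -c "
from shoe import *
axis()" | sed -n 8,20p
```

```text
12.1167 [0.5285 0.0323 0.0246] 91.88 0.010374948685199486 [-0.58955204  5.13870986  3.63384787] -> dx dy dz spin 0.16787452260078128 -0.0019554247721610012 0.004601002932247061 -0.11639723482772979
359 223 276 0.5239 -0.1515
369 226 271 0.5265 -0.1767
379 228 268 0.5278 -0.2019
389 228 268 0.5279 -0.2271
399 229 267 0.5279 -0.2522
```

Emit:
{"method": "servo_tool", "body": {
  "moves": "-0.01 0 0.001 0 0.01; -0.02 0 0.001 0 0.01; -0.03 0 0.001 0 0.01; -0.04 0 0.001 0 0.01; -0.05 0 0.001 0 0.01; -0.06 0 0.001 0 0.01; -0.07 0 0.001 0 0.01; -0.08 0 0.001 0 0.01; -0.085 0 0.001 0 0.01; -0.085 0 0.001 0 0.01"
}}

```text
time: 13.0
position: [0.5313, -0.0539, 0.0229]
tool_rot: [0.695, 0.719, -0.0, 0.0]
ft_force: [0.2, 0.4, 0.6]
grip_width: 0.0098
grip_force: 0.0
```

Emit:
{"method": "servo_tool", "body": {
  "moves": "-0.003 0 0 0 0.01; -0.006 0 0 0 0.01; -0.009 0 0 0 0.01; -0.012 0 0 0 0.01; -0.015 0 0 0 0.01"
}}

```text
time: 13.42
position: [0.5311, -0.0667, 0.0227]
tool_rot: [0.695, 0.719, 0.0, -0.001]
ft_force: [0.4, 5.8, 4.4]
grip_width: 0.0099
grip_force: 2.8
```

Emit:
{"method": "servo_tool", "body": {
  "moves": "-0.002 0 0 0 0.01; -0.004 0 0 0 0.01; -0.006 0 0 0 0.01"
}}

```text
time: 13.67
position: [0.5313, -0.0727, 0.0227]
tool_rot: [0.695, 0.719, 0.0, -0.001]
ft_force: [0.2, 4.8, 3.4]
grip_width: 0.01
grip_force: 2.8
```

Emit:
{"method": "servo_tool", "body": {
  "moves": "-0.002 0 0 0 0.01; -0.004 0 0 0 0.01; -0.005 0 0 0 0.01"
}}

```text
time: 13.92
position: [0.5313, -0.0749, 0.0227]
tool_rot: [0.696, 0.718, 0.002, -0.003]
ft_force: [3.0, 18.7, 6.3]
grip_width: 0.0099
grip_force: 9.2
```

Emit:
{"method": "servo_tool", "body": {
  "moves": "-0.002 0 0 0 0.01; -0.003 0 0 0 0.01; -0.003 0 0 0 0.01"
}}

```text
time: 14.17
position: [0.5307, -0.0749, 0.0228]
tool_rot: [0.696, 0.718, 0.003, -0.004]
ft_force: [4.0, 24.5, 7.3]
grip_width: 0.0096
grip_force: 12.1
```

The force rises sharply at y = -0.075, which is where the stop should be. Back off and check from the top and scene views.

Emit:
{"method": "servo_tool", "body": {
  "moves": "0.005 0 0 0 0.01; 0.03 0 0 0 0.01; 0.07 0 0 0 0.01; 0.11 0 0 0 0.01; 0.11 0 -0.04 0 0.01; 0.11 0 -0.08 0 0.01; 0.11 0 -0.12 0 0.01; 0.15 0 -0.15 0 0.01; 0.18 0 -0.15 0 0.01; 0.2 0 -0.15 0 0.01"
}}

```text
time: 15.0
position: [0.5273, 0.12, 0.1756]
tool_rot: [0.695, 0.719, 0.003, 0.003]
ft_force: [0.2, 0.6, -0.5]
grip_width: 0.0097
grip_force: 0.0
```

Run:
```python
from h import *
o=get_obs();print(o["time"],o["position"],o["ft_force"])
im=cams.camera("top");b=cams.camera("scene")
cv2.imwrite("pics/c7.png",np.hstack([cv2.resize(im[180:330,320:520],(400,300)),cv2.resize(b[230:380,170:370],(400,300))]))
m=cams.camera_model("top");h=cv2.cvtColor(im,cv2.COLOR_BGR2HSV);H,S,V=h[...,0],h[...,1],h[...,2]
t=(((H<28)|(H>174))&(S>130))|(V<45);t=t.astype(np.uint8);t=cv2.morphologyEx(t,cv2.MORPH_OPEN,np.ones((3,3)));t[:215]=0;t[280:]=0;t[:,:310]=0;t[:,402:]=0
M,s,c=max(comps(t),key=lambda c:c[1][4]);u0=s[0];print(s,"heel",ray(m,u0,245,.045)[:2],ray(m,u0,245,.03)[:2])
for u in range(u0+4,400,8):
    v=np.nonzero(M[:,u])[0];print(u,v.min(),v.max(),ray(m,u,(v.min()+v.max())/2,.03)[:2].round(4))
```

```text
15.0 [0.52726429 0.12002207 0.17560057] [ 0.23514693  0.60909665 -0.54039025]
[ 334  224   67   52 2168] heel [ 0.5337514  -0.08819193] [ 0.53510414 -0.08858498]
338 237 259 [ 0.5275 -0.0987]
346 236 260 [ 0.5276 -0.1188]
354 239 260 [ 0.5239 -0.1389]
362 224 275 [ 0.5239 -0.1591]
370 227 271 [ 0.5252 -0.1792]
378 228 268 [ 0.5278 -0.1994]
386 228 268 [ 0.5278 -0.2195]
394 228 267 [ 0.5292 -0.2397]
```

View pics/c7.png

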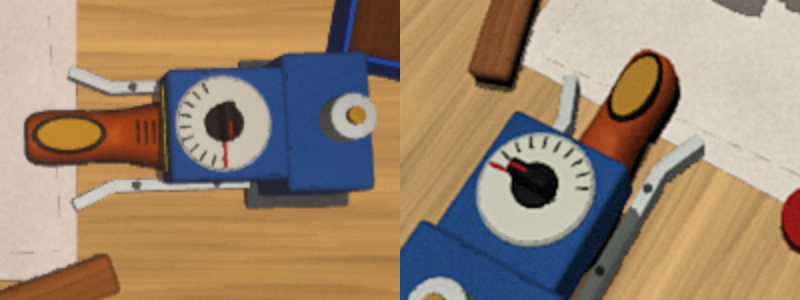

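The shoe sits in the channel up to the stop: the heel is at top pixel column 334, y about -0.088. It points straight along the channel, and the pointer is on its red mark. Handing in.

```bash
python3 -c "
from rig import job
print(job.hand_in())"
```

```text
the job is handed in; nothing more can be done
None
```

I turned the pointer back to its zero stop, slid the tan shoe straight through the channel until its toe was against the orange stop, and handed the job in at about 15 s of the 72 s allowed; no verdict came back.

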